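# Prop the printed bridge with the jack

## Robot

A 7-joint arm with a two-finger parallel gripper is mounted at the origin on the work surface. World frame = base frame: x ahead of the robot, y to its left, z up, the work surface at z = 0. Lengths are in mm, angles in rad, forces in N, time in s.
With the tool pointing down it reaches from about 425 to 875 mm from the base axis. Payload 9.9 kg.
Tool frame: the origin (TCP) lies on the centre line of the jaws, within the pads' length; the fingertips stand 14 mm ahead of it and the grasp point (between the pads) lies 5 mm behind it; z points along the fingers, x is the direction in which the jaws open and shut, and the axes are right-handed (so a half turn about z gives the same grasp; the last joint's range is limited). The gripper opens to 85 mm and grips with 20 to 120 N. Pads are 22 mm wide; open, the fingers measure 114 mm over their backs; the gripper's body (76 mm by 85 mm) begins 54 mm behind the grasp point. The pads swing forward as they close: fully open they stand 13 mm farther back than shut.
Start: joints at [-1.433, 0.576, 0.025, 1.437, -0.015, 1.129, -0.057], TCP at [148.483, 658.47, 245.289] pointing down, gripper open.
Joint ranges: [-2.76, 2.76], [-0.34, 2.15], [-1.52, 1.57], [0.19, 2.46], [-1.09, 4.23], [0.17, 1.99], [-2.82, 2.82]. Speed limits (rad/s): [2.22, 2.22, 3.01, 3.01, 3.14, 3.14, 3.14].

## Interface

Orientations are given as a unit quaternion [w, x, y, z].
In Python, from cell import r gives the robot as it stands. The module is installed in compiled form; this text tells all that it offers.
- The arm moves only by the shell command python3 -m handwheel 'ROWS' [FORCE]. ROWS is JSON, one flat list of numbers, 5 for each row, row after row: the finger opening in mm, from 0 to 85.4, then the shift along the tool's x, y, z in units of 40 mm (1.0 is 40 mm), then the turn about the tool's z in units of 6 degrees (1.0 is 6 degrees). A call has 1 to 12 rows; each row shifts and turns the commanded pose from where the row before left it, along the tool's axes as they then stand; what a row does not reach is not made up. A row lasts 1/8 s, in which the tool goes at most 62.5 mm and 10.7 degrees, less where a joint would pass 70% of its speed; a pose out of reach is approached as far as the arm can. A call is refused whole if a number of a shift passes 1 or a number of a turn 1, either way. A call with a gripper value outside its range is refused whole. The fingers move at their own pace and stop on an object; FORCE is the grip in N (left out, the last holds). Time passes only in rows, so rows that do not move let the fingers close. It gives the time, the measured TCP pose, the force and the opening at its end, in the units of the state.
- r.sense(): the state, without advancing time (a new reading comes with each control period).
- r.camera(name): name is "side" or "top"; returns (picture, depth): 480x640x3 uint8, red, green, blue; 480x640 float32, mm along the optical axis (not along the pixel's ray), 0 where there is no reading.
- r.camera_model(name): a dict with "mtx" (3x3 intrinsics, pixels), "eye" and "orientation" of the camera in the world. Camera axes: x right, y down, z forward; pixel columns grow to the right and rows downward; lengths in mm; the calibration is good to about 2 mm. A picture is of the moment at which its call begins. camera_model takes no time and is no camera call.
- r.finish_job(): hands the job in, once; it reports no verdict.
The state is a dict: "clock": time; "joint_pos": joint angles; "qvel": joint speeds; "joint_efforts": joint torques, N m; "position": TCP position; "ee_rot": TCP orientation; "force": force on the tool from outside, world axes, zero at the start; "torque": the same for the moment, N m; "finger_gap": finger opening in mm.
Only numpy, scipy, OpenCV 4.12 (cv2) and the standard library are available. Lean on these libraries where they do the work, as an engineer would, in place of code of your own. Each camera call takes 0.05 s, during which the arm holds its last target.

## Task

A green 3D-printed model bridge rests across two grey piers, with a blue scissor jack standing under the middle of its span. Turn that jack's red knob clockwise until the black sprung pad on top just touches the underside of the bridge, without lifting the bridge off its piers, then let go of the knob. Do not turn the knob of the spare jack that stands beside it with nothing above it.

Things in the scene. Friction and masses are not known exactly. Their poses are not given: they have to be found in the camera images.
- jack_knob: Red knob of the jack under the bridge: bar 50 mm long (its y axis), 14 mm wide (x), 155 mm beside the platform's middle. Origin: on its vertical turning axis (z up), 14 mm below the bar's top, 26 mm above the round flange, 84 mm above the table. Clockwise from above lifts 22 mm per rad. Needs up to 0.2 N m, stays where left; first touch after 0.5 to 1.15 rad, end stop past 1.8 rad.
- jack_pad: Black rubber pad, 64 mm square, 10 mm thick, on a spring above that jack's platform. Origin: centre of its top face, z up. It rises with the platform until it meets the bridge; the spring then gives up to 15 mm (0.4 N at first touch, 2.7 N fully pressed) as the platform rises on. 3 to 8 mm past first touch is a good place to stop; beyond 15 mm it lifts the bridge.
- bridge: Loose green printed bridge, 270 mm long (x), 70 mm wide, deck 12 mm thick, trussed sides up to 48 mm, 0.5 to 0.65 kg, lying on two fixed grey piers 150 mm tall. Origin: centre of the deck's flat underside, which the pad must touch, 150 mm above the table; z up.
- spare_knob_end (a point): End of the bar, on its top, of the spare jack's knob (25 mm from its axis). The spare is an identical blue jack with a red knob, nothing above its pad, standing to the left or right of the bridge; leave its knob as it is.

How it is judged:
By the outcome, as a careful person would: the job done as asked, in the order asked, and still so for the second after the job is handed in, with the robot touching nothing.
It also fails if it takes over 35 s, if anything falls off the work surface, if the arm or the gripper's body presses on something with over 40 N, if the wrist force passes 120 N, or if a joint passes its speed limit or range.

## Working session

There is one attempt and no reset: what is moved stays moved. The work goes in short steps, Python scripts to look and compute and a shell command to move; the robot and the scene stay as the last step left them, time stands still between calls to the robot, and variables do not carry over. Pictures are saved under pics/ and viewed, and the job is handed in when it is done.

```bash
mkdir -p pics; cat > h.py <<'E'
import numpy as np, cv2
from cell import r
from scipy.spatial.transform import Rotation as R
def rot(q): return R.from_quat([q[1],q[2],q[3],q[0]]).as_matrix()
def cloud(name,d):
    m=r.camera_model(name); K=np.array(m["mtx"]); v,u=np.mgrid[:480,:640]
    p=np.stack([(u-K[0,2])/K[0,0]*d,(v-K[1,2])/K[1,1]*d,d],-1)
    return p@rot(m["orientation"]).T+np.array(m["eye"])
E
python3 - <<'E'
from h import *
s=r.sense(); print(s["clock"],s["position"],s["ee_rot"],s["force"],s["finger_gap"])
for n in("top","side"):
    p,d=r.camera(n); cv2.imwrite(f"pics/{n}0.png",p[...,::-1]); np.savez(f"{n}0.npz",p=p,d=d); print(n,r.camera_model(n))
E
```

```text
0.0 [148.36786193 658.03529827 244.44852202] [ 5.50898324e-04  7.80998401e-01  6.24532468e-01 -6.25720012e-04] [-0.01501382 -0.50328165  0.51566291] 85.51094389778659
top {'mtx': array([[614.04029643,   0.        , 318.04217787],
       [  0.        , 614.04029643, 247.45442817],
       [  0.        ,   0.        ,   1.        ]]), 'eye': array([ 465.35002822,   12.06575368, 1280.0315292 ]), 'orientation': array([-0.01819052,  0.70723182, -0.70609559,  0.03035243])}
side {'mtx': array([[609.02174849,   0.        , 317.26136587],
       [  0.        , 609.02174849, 240.126584  ],
       [  0.        ,   0.        ,   1.        ]]), 'eye': array([ 402.60569199,  766.207095  , 1051.01841658]), 'orientation': array([ 0.0317039 , -0.07812005,  0.93160951, -0.3535475 ])}
```

View pics/top0.png

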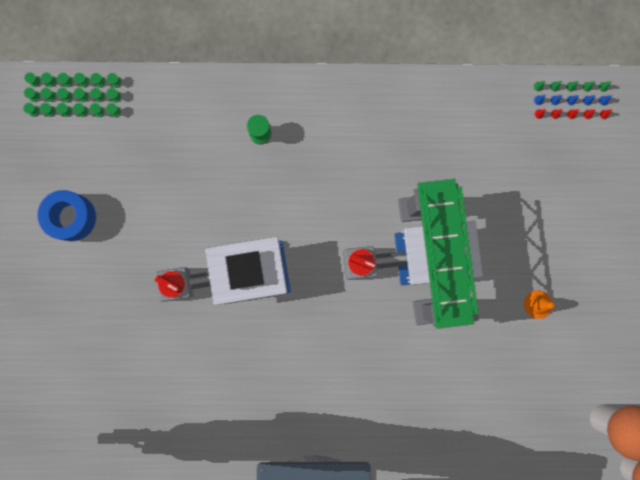

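View pics/side0.png

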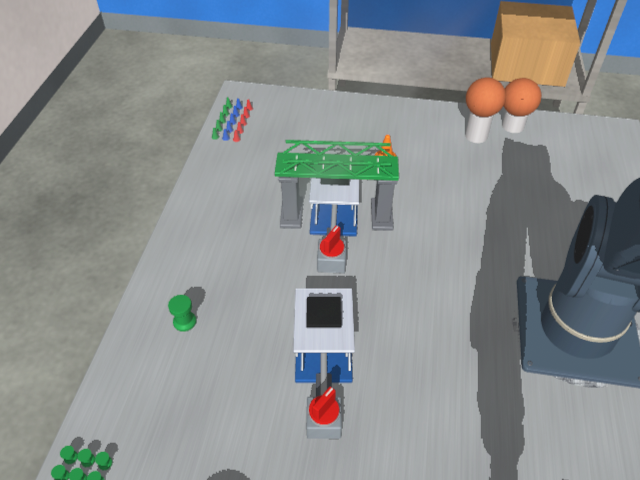

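```bash
python3 - <<'E'
from h import *
for n in("top","side"):
    f=np.load(n+"0.npz"); p,d=f["p"],f["d"]; c=cloud(n,d)
    hsv=cv2.cvtColor(p,cv2.COLOR_RGB2HSV)
    m=(((hsv[...,0]<8)|(hsv[...,0]>172))&(hsv[...,1]>140)&(hsv[...,2]>60)).astype(np.uint8)
    k,l,st,ce=cv2.connectedComponentsWithStats(m)
    for i in range(1,k):
        if st[i,4]<40: continue
        q=c[(l==i)&(d>0)]; zt=np.percentile(q[:,2],95); t=q[q[:,2]>zt-6]
        rc=cv2.minAreaRect(t[:,:2].astype(np.float32))
        print(n,ce[i].round(),st[i],"ztop",zt.round(1),"mean",t.mean(0).round(1),rc)
    g=(hsv[...,0]>40)&(hsv[...,0]<85)&(hsv[...,1]>80)&(d>0)
    q=c[g]; print(n,"green",q.min(0).round(),q.max(0).round(),cv2.minAreaRect(q[:,:2].astype(np.float32)))
E
```

```text
top [539. 113.] [535 109  10   9  66] ztop 32.6 mean [ 839.2 -478.4   33.4] ((838.9627075195312, -478.4536437988281), (4.560300827026367, 1.7453539371490479), 29.249116897583008)
top [556. 113.] [551 109  11   9  70] ztop 29.1 mean [ 838.9 -513.6   28.2] ((839.3734130859375, -514.162109375), (7.161413669586182, 5.623413562774658), 12.208721160888672)
top [572. 113.] [567 109  12  10  72] ztop 28.7 mean [ 839.6 -549.    27.7] ((839.6380615234375, -548.8768310546875), (4.439128875732422, 6.4151611328125), 88.21977996826172)
top [588. 113.] [584 110  11   9  72] ztop 28.6 mean [ 838.5 -583.8   27. ] ((837.9356689453125, -582.8124389648438), (3.862638473510742, 9.368795394897461), 65.11725616455078)
top [605. 113.] [600 110  12   9  73] ztop 29.1 mean [ 838.5 -617.6   28.2] ((839.6148071289062, -617.7974243164062), (6.31681489944458, 5.389695167541504), 42.4958381652832)
top [361. 262.] [348 249  28  27 516] ztop 100.0 mean [521.8 -91.6  97.9] ((521.0841674804688, -94.35356903076172), (47.05067443847656, 13.874539375305176), 67.81989288330078)
top [170. 283.] [155 271  30  26 539] ztop 1
[... 257 characters left out ...]
8), 89.45169067382812)
side [242. 120.] [233 100  19  41 169] ztop 28.4 mean [ 839.9 -544.    26.4] ((839.4610595703125, -542.2144775390625), (8.91622543334961, 150.19155883789062), 1.3120121955871582)
side [332. 244.] [320 226  24  31 477] ztop 97.6 mean [521.7 -87.5  95.7] ((521.6603393554688, -90.5191879272461), (50.61860275268555, 15.087323188781738), 69.84684753417969)
side [324. 408.] [309 386  30  38 755] ztop 98.1 mean [477.7 288.5  96.4] ((476.9818115234375, 285.6512145996094), (49.577125549316406, 14.852946281433105), 60.561119079589844)
side green [ 397. -661.   -6.] [928. 467. 201.] ((660.681396484375, -94.6168212890625), (1127.0050048828125, 524.2796020507812), 89.4529037475586)
```

The top view shows the bridge jack's knob at (361,262), left of the green bridge at (447,253). The spare's knob is at (170,283), with its black pad uncovered. In the side view the bridge jack's knob is at (332,244) and its pad edge shows under the deck at (335,182). Next I'll measure the heights.

```bash
cat > meas.py <<'E'
from h import *
def jack(n,p,d,out=False):
    c=cloud(n,d); hsv=cv2.cvtColor(p,cv2.COLOR_RGB2HSV)
    x,y,z=c[...,0],c[...,1],c[...,2]; S,V=hsv[...,1],hsv[...,2]; ok=d>0
    main=ok&(x>440)&(x<640)&(y<-150)&(y>-330); sp=ok&(x>400)&(x<620)&(y<240)&(y>60)
    red=((hsv[...,0]<8)|(hsv[...,0]>172))&(S>140)&(V>60)
    green=(hsv[...,0]>40)&(hsv[...,0]<85)&(S>80)
    st=lambda m:(int(m.sum()),c[m].mean(0).round(1) if m.any() else None,np.percentile(z[m],[5,50,95]).round(1) if m.any() else None)
    wh=(S<60)&(V>150)
    print(n,"main plat",st(main&wh&(z>50)&(z<145)))
    print(n,"main pad",st(main&(V<60)&(z>50)&(z<160)))
    print(n,"spare plat",st(sp&wh&(z>50)&(z<160))); print(n,"spare pad",st(sp&(V<60)&(z>50)&(z<180)))
    print(n,"deck",st(main&green&(z>150)&(z<175)))
    for nm,b in(("main",y<0),("spare",y>200)):
        m=ok&red&b&(z>93)&(z<106)&(x>400)&(x<620)&(y>-200)&(y<400)
        q=c[m][:,:2]; e=cv2.minAreaRect(q.astype(np.float32)); w,vv=np.linalg.eigh(np.cov(q.T)); a=np.degrees(np.arctan2(vv[1,1],vv[0,1]))%180
        print(n,nm,"bar",np.round(e[0],1),np.round(e[1],1),"pca deg",a.round(1),np.median(z[m]).round(1),m.sum())
E
python3 - <<'E'
from meas import *
for n in("top","side"):
    f=np.load(n+"0.npz"); jack(n,f["p"],f["d"])
p=np.load("side0.npz")["p"][...,::-1]
cv2.imwrite("pics/crop0.png",cv2.resize(p[130:280,260:410],(600,600),interpolation=cv2.INTER_CUBIC))
E
```

```text
top main plat (1087, array([ 531.9, -196.9,  106.1]), array([102.3, 106.3, 109.8]))
top main pad (0, None, None)
top spare plat (2433, array([501.7, 138.5, 110. ]), array([106.3, 109.9, 113.7]))
top spare pad (1024, array([501.8, 129. , 135.1]), array([131.6, 135. , 138.5]))
top deck (3449, array([ 540.3, -242.9,  162.6]), array([158.5, 162.5, 167. ]))
top main bar [521.1 -94.4] [47.1 13.9] pca deg 67.8 97.5 149
top spare bar [476.5 281.5] [50.4 14.1] pca deg 62.3 97.8 155
side main plat (1075, array([ 534.6, -205.7,  104. ]), array([ 99.9, 104.3, 107.6]))
side main pad (0, None, None)
side spare plat (2546, array([500.5, 148.8, 108.5]), array([105.3, 108.6, 111.6]))
side spare pad (1009, array([502.4, 133.9, 133.6]), array([130.6, 133.6, 136.4]))
side deck (1714, array([ 540. , -231.3,  160.6]), array([154.1, 160.3, 169.5]))
side main bar [521.7 -90.5] [50.6 14.7] pca deg 67.4 96.3 91
side spare bar [477.  285.7] [49.5 14.9] pca deg 59.2 96.6 192
```

View pics/crop0.png

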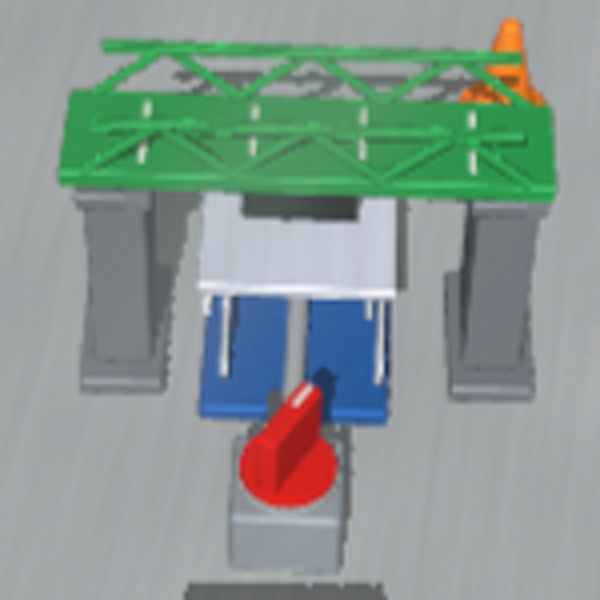

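Both views agree. The knob is at about (521.4, -92.4) with its bar at 67.7°. The platform is at about 105.5 mm and the pad stands 25 mm above it, so the gap is about 19.5 mm. That gives about 25 mm of lift, or 1.13 rad (65°), to the stopping point. Next is the approach arc.

```bash
python3 - <<'E'
import numpy as np
from scipy.optimize import least_squares
def sim(a,b,t,n=24,tr=False):
    p=np.array([148.4,658.]);h=77.3;P=[]
    for i in range(n):
        c,s=np.cos(np.radians(h)),np.sin(np.radians(h))
        p=p+40*(a*np.array([c,s])+b*np.array([s,-c])); h-=6*t; P.append(p)
    return (np.array(P),h) if tr else p
r=least_squares(lambda v:sim(v[0],v[1],99.6/24/6)-[521.4,-92.4],[0,.9]);print(r.x,r.fun)
P,h=sim(round(r.x[0],2),round(r.x[1],2),0.69,tr=True);print(P[-1],h,np.hypot(*P.T).round())
E
```

```text
[-0.05447685  0.99162667] [ 1.13686838e-13 -5.68434189e-14]
[525.74777522 -89.0627569 ] -22.060000000000013 [674. 672. 670. 668. 665. 662. 658. 653. 648. 643. 637. 631. 625. 618.
 610. 603. 595. 586. 578. 569. 560. 551. 542. 533.]
```

```bash
python3 -m handwheel '[45,-0.05,0.99,0,0.69, 45,-0.05,0.99,0,0.69, 45,-0.05,0.99,0,0.69, 45,-0.05,0.99,0,0.69, 45,-0.05,0.99,0,0.69, 45,-0.05,0.99,0,0.69, 45,-0.05,0.99,0,0.69, 45,-0.05,0.99,0,0.69, 45,-0.05,0.99,0,0.69, 45,-0.05,0.99,0,0.69, 45,-0.05,0.99,0,0.69, 45,-0.05,0.99,0,0.69]' 30
python3 -m handwheel '[45,-0.05,0.99,0,0.69, 45,-0.05,0.99,0,0.69, 45,-0.05,0.99,0,0.69, 45,-0.05,0.99,0,0.69, 45,-0.05,0.99,0,0.69, 45,-0.05,0.99,0,0.69, 45,-0.05,0.99,0,0.69, 45,-0.05,0.99,0,0.69, 45,-0.05,0.99,0,0.69, 45,-0.05,0.99,0,0.69, 45,-0.05,0.99,0,0.69, 45,-0.05,0.99,0,0.69]'
cat > err.py <<'E'
from h import *
def err(t=(521.4,-92.4),ang=-22.3):
    s=r.sense(); M=rot(s["ee_rot"]); d=M.T@(np.array([t[0],t[1],s["position"][2]])-s["position"])
    h=np.degrees(np.arctan2(M[1,0],M[0,0]))
    print("t",s["clock"],"pos",np.round(s["position"],1),"yaw",h.round(1),"tilt z",M[:,2].round(3),"shift units",(d/40).round(2),"turn units",round((h-ang)/6,2),"j",np.round(s["joint_pos"],2),"F",np.round(s["force"],1),"T",np.round(s["torque"],2),"gap",round(s["finger_gap"],1))
E
python3 -c "
from err import *;err()"
```

```text
clock: 1.6
position: [510.6, 371.0, 244.9]
ee_rot: [0.0, 0.971, 0.237, -0.0]
force: [-0.4, 0.4, -0.5]
finger_gap: 44.7
clock: 3.1
position: [525.2, -89.8, 245.1]
ee_rot: [0.0, 0.981, -0.193, -0.0]
force: [1.4, -0.1, -0.2]
finger_gap: 45.1
t 3.1 pos [525.2 -89.8 245.1] yaw -22.2 tilt z [-0. -0. -1.] shift units [-0.06  0.1   0.  ] turn units 0.02 j [-0.3   0.41  0.56  1.83 -0.26  0.98 -0.02] F [ 1.4 -0.1 -0.2] T [-0.1  -0.04  0.07] gap 45.1
```

```bash
python3 -m handwheel '[45,-0.06,0.1,0.6,0, 45,0,0,0.8,0, 45,0,0,0.8,0, 45,0,0,0.7,0, 45,0,0,0,0]' 30
python3 - <<'E'
from err import *;err()
p,d=r.camera("side"); cv2.imwrite("pics/side1.png",cv2.resize(p[130:300,240:440,::-1],(800,600)))
E
```

```text
clock: 3.72
position: [520.7, -91.2, 127.7]
ee_rot: [0.0, 0.982, -0.191, -0.002]
force: [0.1, 0.2, 0.1]
finger_gap: 45.0
t 3.725 pos [520.7 -91.2 127.7] yaw -22.1 tilt z [-0.004  0.    -1.   ] shift units [ 0.03  0.02 -0.  ] turn units 0.04 j [-0.22  0.55  0.47  1.97 -0.37  0.7   0.09] F [0.1 0.2 0.1] T [-0.02 -0.02  0.02] gap 45.0
```

View pics/side1.png

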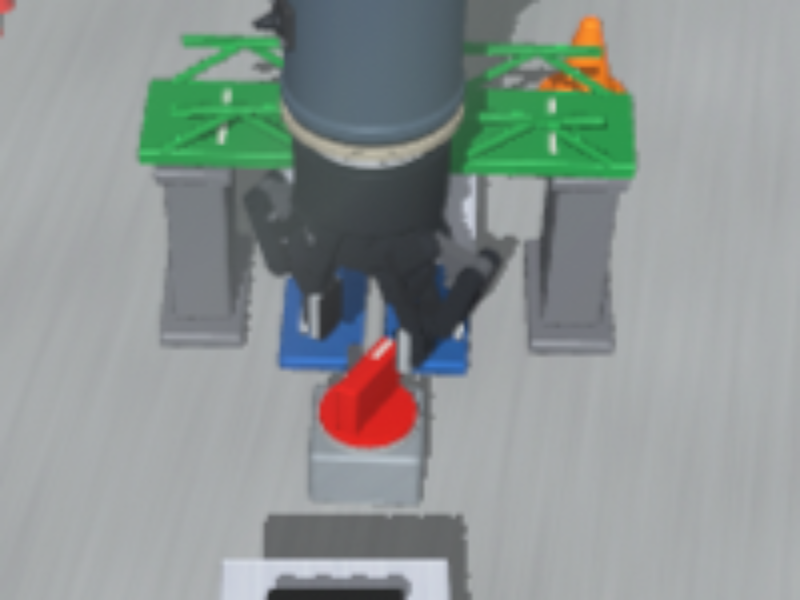

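The fingers at (320,310) and (410,350) in this enlarged crop straddle the line of the bar from above, and the measured offset is within 1.5 mm. I'll descend and close.

```bash
python3 -m handwheel '[45,0.02,0.02,0.6,0.04, 45,0,0,0.59,0, 45,0,0,0,0, 0,0,0,0,0, 0,0,0,0,0, 0,0,0,0,0]' 30
python3 -c "
from err import *;err()"
```

```text
clock: 4.53
position: [521.4, -91.8, 82.9]
ee_rot: [-0.001, 0.981, -0.193, -0.001]
force: [-6.9, 2.1, 9.7]
finger_gap: 13.7
t 4.525 pos [521.4 -91.8  82.9] yaw -22.3 tilt z [-0.001  0.002 -1.   ] shift units [ 0.01  0.01 -0.  ] turn units 0.0 j [-0.18  0.61  0.41  2.01 -0.43  0.6   0.13] F [-6.9  2.1  9.7] T [0.58 1.34 0.02] gap 13.7
```

```bash
python3 -m handwheel '[0,0,0,0,0.8, 0,0,0,0,0.8, 0,0,0,0,0.8, 0,0,0,0,0.8, 0,0,0,0,0.8, 0,0,0,0,0.8, 0,0,0,0,0.8, 0,0,0,0,0.8, 0,0,0,0,0.8, 0,0,0,0,0.8, 0,0,0,0,0.8, 0,0,0,0,0]' 30
python3 - <<'E'
from err import *;from meas import jack; err()
for n in("top","side"):
    p,d=r.camera(n); cv2.imwrite(f"pics/{n}2.png",p[...,::-1]); 
    np.savez(n+"2.npz",p=p,d=d)
    try: jack(n,p,d)
    except Exception as e: print(e)
E
```

```text
clock: 6.02
position: [522.7, -93.4, 83.0]
ee_rot: [-0.0, 0.792, -0.61, 0.001]
force: [-2.2, -3.4, 5.5]
finger_gap: 13.7
t 6.025 pos [522.7 -93.4  83. ] yaw -75.2 tilt z [ 0.002 -0.001 -1.   ] shift units [-0.03  0.02 -0.  ] turn units -8.82 j [-0.34  0.68  0.68  2.02 -0.69  0.68 -0.52] F [-2.2 -3.4  5.5] T [-0.51  0.52 -0.11] gap 13.7
top main plat (263, array([ 539.6, -215.7,  126.7]), array([123.1, 126.6, 130.9]))
top main pad (0, None, None)
top spare plat (2657, array([501.5, 134.7, 110. ]), array([106.3, 110. , 113.7]))
top spare pad (998, array([502. , 129.2, 135.1]), array([131.5, 135.1, 138.6]))
top deck (3392, array([ 540.3, -243.7,  162.6]), array([158.7, 162.4, 167.2]))
top main bar [0. 0.] [0. 0.] pca deg nan nan 0
top spare bar [476.5 281.5] [50.  14.3] pca deg 60.9 97.7 159
side main plat (151, array([ 517.7, -199.3,  117.8]), array([ 57.7, 124.2, 127.1]))
side main pad (0, None, None)
side spare plat (2560, array([500.5, 148.4, 108.5]), array([105.3, 108.6, 111.6]))
side spare pad (1010, array([502.4, 134. , 133.6]), array([130.5, 133.7, 136.5]))
side deck (855, array([ 534.2, -231.1,  160.1]), array([153.6, 160.1, 165. ]))
side main bar [520.3 -89.2] [47.  14.3] pca deg 13.7 96.1 36
side spare bar [477.2 285.7] [49.9 15. ] pca deg 60.1 96.6 187
  avg = a.mean(axis, **keepdims_kw)
  ret = um.true_divide(
meas.py:16: RuntimeWarning: Degrees of freedom <= 0 for slice
  q=c[m][:,:2]; e=cv2.minAreaRect(q.astype(np.float32)); w,vv=np.linalg.eigh(np.cov(q.T)); a=np.degrees(np.arctan2(vv[1,1],vv[0,1]))%180
  c *= np.true_divide(1, fact)
  c *= np.true_divide(1, fact)
  return _methods._mean(a, axis=axis, dtype=dtype,
  ret = ret.dtype.type(ret / rcount)
```

View pics/side2.png

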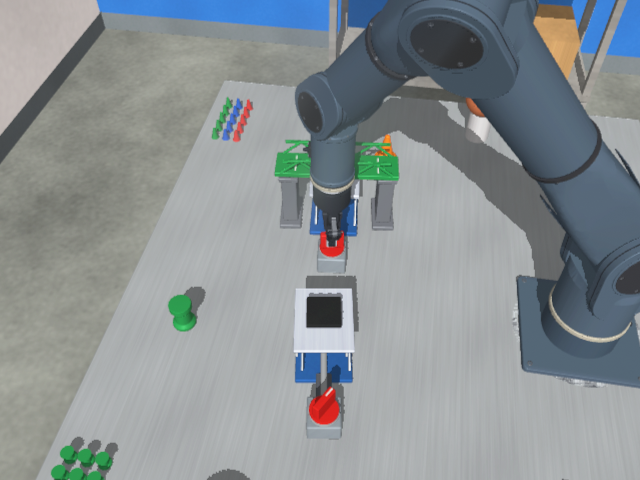

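View pics/top2.png

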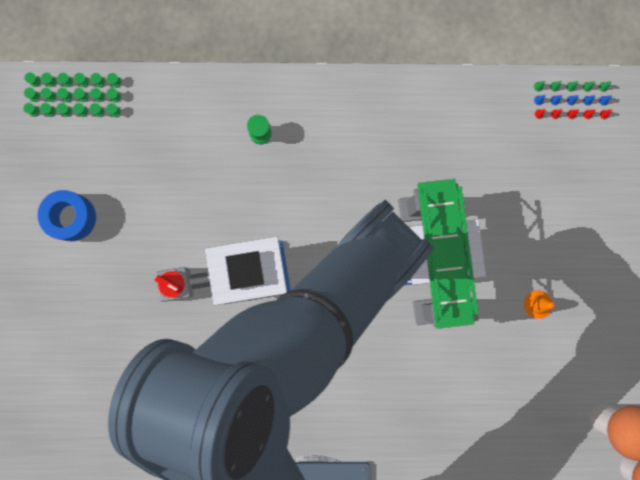

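The turn was 52.9° and the platform rose 20.3 mm, which matches 22 mm/rad. The platform strip shows at about (415,255) in the top view, and the arm clears the bridge and spare. Another 12° (+4.6 mm) puts it about 5.5 mm past first touch.

```bash
python3 -m handwheel '[0,0,0,0,0.7, 0,0,0,0,0.7, 0,0,0,0,0.6, 0,0,0,0,0, 0,0,0,0,0]' 30
python3 -c "
from err import *;err()"
python3 -m handwheel '[45,0,0,0,0, 45,0,0,0,0, 45,0,0,0,0]'
python3 -c "
from err import *;err()"
```

```text
clock: 6.75
position: [522.8, -93.9, 83.0]
ee_rot: [-0.0, 0.724, -0.689, 0.001]
force: [-2.1, -4.6, 5.5]
finger_gap: 13.7
t 6.75 pos [522.8 -93.9  83. ] yaw -87.2 tilt z [ 0.002 -0.002 -1.   ] shift units [-0.04  0.03 -0.  ] turn units -10.81 j [-0.37  0.71  0.74  2.02 -0.74  0.7  -0.68] F [-2.1 -4.6  5.5] T [-0.92  0.56 -0.09] gap 13.7
clock: 7.12
position: [522.6, -92.1, 81.8]
ee_rot: [-0.0, 0.725, -0.689, -0.0]
force: [0.3, 0.9, -1.1]
finger_gap: 44.8
t 7.125 pos [522.6 -92.1  81.8] yaw -87.1 tilt z [ 0.  0. -1.] shift units [ 0.01  0.03 -0.  ] turn units -10.8 j [-0.37  0.71  0.74  2.02 -0.74  0.7  -0.68] F [ 0.3  0.9 -1.1] T [-0.02 -0.01 -0.06] gap 44.8
```

```bash
python3 -m handwheel '[45,0,0,-0.5,0, 45,0,0,-1,0, 45,0,0,-1,0, 45,0,0,-1,0, 45,0,0,-0.6,0, 45,-1,0,0,0, 45,-1,0,0,0, 45,-1,0,0,0, 45,-1,0,0,0, 45,-1,0,0,0, 45,-1,0,0,0, 45,-1,0,0,0]'
python3 -m handwheel '[45,-1,-0.3,0,0, 45,-1,-0.3,0,0, 45,-1,-0.3,0,0, 45,-1,0,0,0, 45,0,0,0,0, 45,0,0,0,0]'
python3 - <<'E' 2>/dev/null
from err import *;from meas import jack; err()
for n in("top","side"):
    p,d=r.camera(n); cv2.imwrite(f"pics/{n}3.png",p[...,::-1]); 
    if n=="side": cv2.imwrite("pics/crop3.png",cv2.resize(p[130:280,260:410,::-1],(600,600),interpolation=cv2.INTER_CUBIC))
    jack(n,p,d)
E
```

```text
clock: 8.62
position: [508.0, 188.7, 245.7]
ee_rot: [-0.0, 0.725, -0.689, -0.0]
force: [0.6, -0.2, 0.4]
finger_gap: 44.8
clock: 9.38
position: [536.0, 348.1, 245.5]
ee_rot: [0.0, 0.725, -0.689, 0.0]
force: [0.1, -1.0, 0.5]
finger_gap: 45.0
t 9.375 pos [536.  348.1 245.5] yaw -87.1 tilt z [-0.    -0.001 -1.   ] shift units [1.098e+01 9.200e-01 1.000e-02] turn units -10.8 j [-1.17  0.71  0.99  1.56 -0.62  1.22 -1.59] F [ 0.1 -1.   0.5] T [-0.02 -0.05  0.03] gap 45.0
top main plat (242, array([ 544.4, -312.1,  131.4]), array([127.9, 131.3, 135.4]))
top main pad (0, None, None)
top spare plat (1502, array([475.1, 146.3, 110.1]), array([106.1, 110.1, 113.8]))
top spare pad (1038, array([502.6, 129.2, 135. ]), array([131.2, 135. , 138.5]))
top deck (3441, array([ 540.1, -243.2,  162.7]), array([158.7, 162.5, 167.2]))
top main bar [519.8 -95.3] [48.4 14.2] pca deg 3.1 97.9 152
top spare bar [476.4 281.3] [49.5 14.2] pca deg 61.4 97.7 153
side main plat (36, array([ 540.6, -313.3,  128.9]), array([125.1, 129. , 132.6]))
side main pad (0, None, None)
side spare plat (1703, array([478.9, 155.3, 108.5]), array([105.4, 108.7, 111.6]))
side spare pad (1008, array([502.5, 134. , 133.5]), array([130.4, 133.6, 136.4]))
side deck (50, array([ 543.2, -269. ,  164.8]), array([157.3, 161.8, 174.2]))
side main bar [0. 0.] [0. 0.] pca deg nan nan 0
side spare bar [477.4 286.1] [49.  14.5] pca deg 59.4 96.5 193
```

View pics/crop3.png

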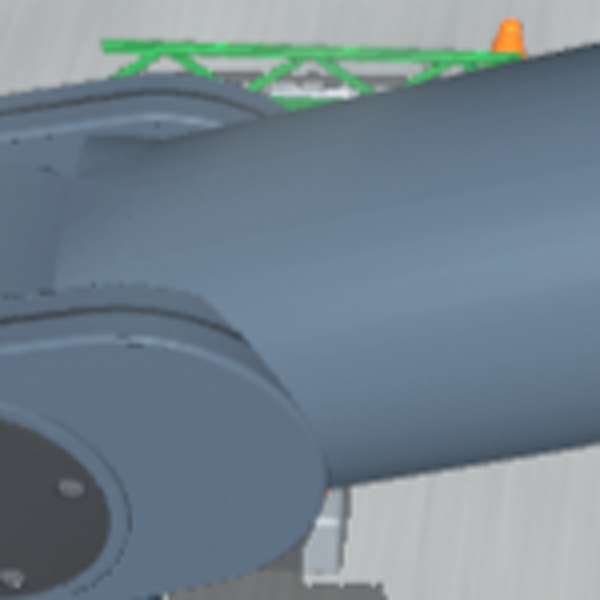

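View pics/top3.png

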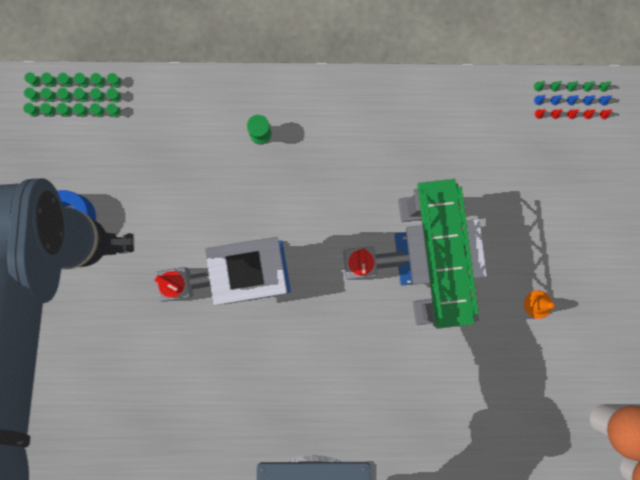

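The top view shows the platform at 131.3 mm, the deck still at 162.5 mm and the spare bar unchanged. The arm blocks the side view, so I'll clear it and take one direct look.

```bash
python3 -m handwheel '[45,-0.9,0.9,0,-0.5, 45,-0.9,0.95,0,-0.5, 45,-0.9,1,0,-0.5, 45,-0.85,1,0,-0.5, 45,-0.8,1,0,-0.5, 45,-0.75,1,0,-0.5, 45,-0.7,1,0,-0.5, 45,-0.6,1,0,0, 45,-0.5,1,0,0, 45,0,0,0,0, 45,0,0,0,0]'
python3 - <<'E' 2>/dev/null
from err import *;from meas import jack; err()
for n in("top","side"):
    p,d=r.camera(n); cv2.imwrite(f"pics/{n}4.png",p[...,::-1]); 
    if n=="side": cv2.imwrite("pics/crop4.png",cv2.resize(p[130:280,260:410,::-1],(600,600),interpolation=cv2.INTER_CUBIC))
    jack(n,p,d)
E
```

```text
clock: 10.85
position: [134.2, 525.4, 246.1]
ee_rot: [-0.0, 0.838, -0.546, -0.0]
force: [1.0, -0.1, -0.4]
finger_gap: 45.2
t 10.85 pos [134.2 525.4 246.1] yaw -66.2 tilt z [ 0.     0.001 -1.   ] shift units [ 1.804e+01 -2.620e+00 -1.000e-02] turn units -7.31 j [-2.05  0.58  1.05  1.81 -0.56  1.09 -1.95] F [ 1.  -0.1 -0.4] T [-0.06  0.02  0.03] gap 45.2
top main plat (1200, array([ 534.2, -217.1,  131.1]), array([127.3, 131.2, 134.7]))
top main pad (0, None, None)
top spare plat (2433, array([501.7, 138.3, 110. ]), array([106.5, 110.1, 113.7]))
top spare pad (1022, array([501.9, 129.1, 135.1]), array([131.6, 135.2, 138.7]))
top deck (3451, array([ 540.1, -243.1,  162.6]), array([158.4, 162.5, 167. ]))
top main bar [519.9 -95.4] [48.7 14.3] pca deg 4.6 98.1 149
top spare bar [476.1 281.1] [49.7 14.2] pca deg 61.0 97.7 155
side main plat (934, array([ 533.8, -204.7,  126.2]), array([123.1, 129.1, 132.5]))
side main pad (0, None, None)
side spare plat (2528, array([500.5, 148.9, 108.5]), array([105.5, 108.6, 111.6]))
side spare pad (1013, array([502.4, 134. , 133.7]), array([130.6, 133.7, 136.6]))
side deck (1699, array([ 539.3, -231.7,  160.5]), array([153.8, 160.3, 168.7]))
side main bar [521.  -90.9] [47.6 17.6] pca deg 178.5 96.3 100
side spare bar [477.  285.7] [49.9 15.2] pca deg 59.6 96.6 192
```

View pics/crop4.png

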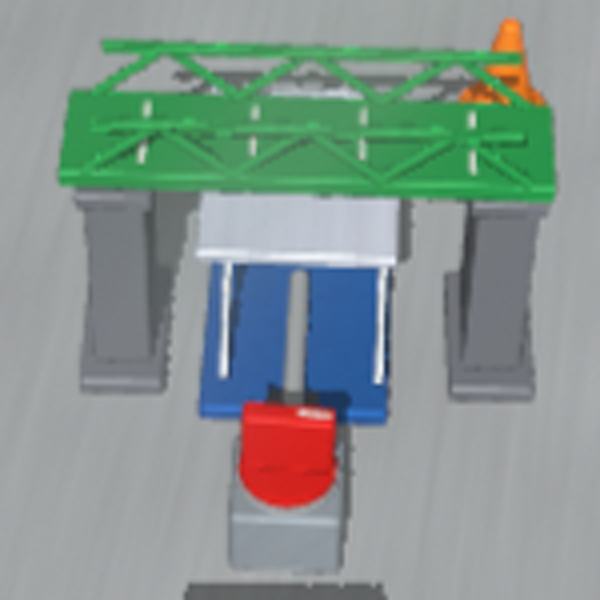

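The crop shows the bridge at the same pixels as before, with its lower edge from (60,185) to (550,198). The platform is raised and the pad is hidden behind the deck. Both cameras put the platform 24.9 mm up, so the pad is compressed about 5.5 mm. Handing in.

```bash
python3 -c "
from h import *;print(r.finish_job())"
```

```text
the job is handed in; nothing more can be done
None
```

I turned the bridge jack's knob about 65° clockwise (1.13 rad), let go of it and moved the arm clear. I handed the job in at about 11 s.

**Lift:** both cameras measured the platform 24.9 mm higher. The gap at the start was about 19.5 mm, so the pad should be pressed about 5.5 mm past first touch, inside the 3–8 mm band.

**Bridge and spare jack:** the bridge's deck height did not change (162.5 mm before and after), and it looks unmoved in the side view. The spare jack's knob stayed at about 61° and its pad height did not change.

**Not seen directly:** the pad is hidden behind the deck after the lift, so contact is worked out from the platform height, with the pad's stand-off taken from the spare jack. The two cameras differ by about 2 mm in absolute height, but they agree on the rise.

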